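Lock the V-rest onto the bench jig

TASK

Mount the V-rest on the bench jig: lower its keyhole foot over the jig's two screw heads until the foot lies flat on the jig, then slide it away from the latch-pin end until the screws stop it and the brass latch pin springs up behind the foot, and let go of it. The screws do not stand exactly where the jig's position suggests, so feel for them and never force the foot against the jig; leave the other things on the bench where they are.

Things in the scene. Friction and masses are not known exactly. Their poses are not given: they have to be found in the camera images.
- rest: V-rest: flat steel foot 175 x 80 x 5 mm with two keyholes, carrying an aluminium block 46 mm (x) x 44 mm (y) that rises to 55 mm above the foot's underside, V groove along x in its top; 0.5 to 0.8 kg. Origin: on the foot's underside, below the block's middle; x along the foot, which reaches from x = -95 to +80 mm; z up. Starts flat on the bench.
- grip (a point): Middle of the rest's block, 28 mm above the foot's underside; axes as the rest's. The block's flat +y and -y faces, 44 mm apart, are good to grip here.
- hole_a (a point): Centre of the front keyhole's entry hole on the foot's underside, at rest x = +58 mm, y = 0. Entry hole 19.5 mm wide with corners cut at 45 degrees; from it an 11 mm wide slot runs towards -x. A screw's shank meets the slot's end when its centre is 22 mm from this point.
- hole_b (a point): The same for the rear keyhole, at rest x = -58 mm; same sizes, its slot also runs towards -x.
- jig: Jig: grey steel block fixed to the bench, 20 mm high, top 140 mm wide (y), from x = -135 to +100 mm. Origin: on the bench, on its centre line; x along it, away from the brass latch pin near its -x end. Two screws stand on top. Rest and jig x point the same way when fitted. Over 40 N between rest and jig does damage; 3 to 10 N is enough to feel heads, slot sides and stop.
- screw_a (a point): Front screw's nominal foot: jig x = +36 mm, centre line, on the jig's top. Shank 8 mm, head 15 mm diameter; head's underside 8.5 mm, its top 14.5 mm above the jig's top. The real screw stands anywhere from -20 to +20 mm from here along jig y: both screws sit on one flush cross strip, clamped off-centre by an unknown amount. It holds firm; heads can be seen.
- screw_b (a point): Rear screw's nominal foot: jig x = -80 mm, centre line, on the jig's top. Same screw, and off along jig y by the same unknown amount as the front one.
- entry (a point): Point on the jig's top, centre line, at jig x = -22 mm: the rest's origin stands at this jig x (and at the screws' jig y) when the heads pass through its entry holes.
- home (a point): Point on the jig's top (20 mm above the bench), centre line, at jig x = 0; axes as the jig's. The rest's origin ends level with it at this jig x, its jig y then being that of the screws.
- latch (a joint): Brass latch pin, 10 mm diameter, at jig x = -101.5 mm, 25 mm to the +y side of the screws' line; sprung, stands 4 mm above the jig's top. 0 is up and it grows as the pin is pressed down (m): about 0.004 while the foot lies flat over it (under 2 N, the foot's own weight is enough); springs back to 0 once the foot has slid 20.5 mm from the entry position.
- bolt: Bystander: hex bolt lying on the bench, 54 mm long, 19 mm head; origin at its underside.
- bush: Bystander: rubber bush standing, 44 mm diameter, 42 mm high; origin at its underside centre.
- link: Bystander: drop link, 140 mm long, two round rubber ends, 38 mm high; origin at its underside centre.
- spray: Bystander: spray can standing, 58 mm diameter, 180 mm high; origin at its underside centre.
- wrench: Bystander: wrench lying flat; origin at its underside.
- driver: Bystander: screwdriver lying; origin at its underside.
- sleeve: Bystander: short steel tube standing, 36 mm diameter, 50 mm high; origin at its underside centre.
There are look-alikes about, which are no part of the job. Leave any purple or turquoise look-alike of the rest alone.

How it is judged (in metres and radians):
On the way, in this order (a step that is already met when the one before it is completed fails the run):
1. the foot lies flat on the jig with both screw heads through its entry holes, not yet slid along (z of rest in the frame of home between -0.002 and 0.002 m and angle between rest's own z axis and vertical below 0.04 rad and angle between the x axis of rest and the x axis of jig, either way round below 0.06 rad and y of rest in the frame of home between -0.024 and 0.024 m and x of rest in the frame of home between -0.03 and -0.012 m), for 0.15 s.
2. the rest is slid home: flat on the jig, at the stop, with the latch pin up behind it (z of rest in the frame of home between -0.002 and 0.002 m and angle between rest's own z axis and vertical below 0.04 rad and angle between the x axis of rest and the x axis of jig, either way round below 0.06 rad and y of rest in the frame of home between -0.024 and 0.024 m and x of rest in the frame of home between -0.0025 and 0.0025 m and value of joint latch below 0.0012 m), for 0.2 s.
At the end, for the whole second after the job is handed in: The rest lies flat on the jig (underside within 2 mm of the jig's top, tilt under 0.04 rad, aligned within 0.06 rad), its origin within 2.5 mm of home along the jig's x and within 24 mm across, the latch pin up (joint under 1.2 mm), the rest released and still (all of step 2 and linear speed of rest below 0.01 m/s and contact force between the fingers and rest below 0.1 N); the robot touches nothing.
It fails at once if the rest is forced against the jig (over 40 N) (contact force between rest and jig above 40 N).
It fails at once if a bystander is shifted more than 20 mm (distance of any of bolt, bush, link, spray, wrench, driver, sleeve from where it was at the start of the episode above 0.02 m).
It also fails if it takes over 72 s, if anything falls off the work surface, if the arm or the gripper's body presses on something with over 40 N, if the wrist force passes 120 N, or if a joint passes its speed limit or range.

ROBOT

A 7-joint arm with a two-finger parallel gripper is mounted at the origin on the work surface. World frame = base frame: x ahead of the robot, y to its left, z up, the work surface at z = 0. Lengths are in m, angles in degrees, forces in N, time in s.
With the tool pointing down it reaches from about 0.425 to 0.875 m from the base axis. Payload 4.7 kg.
Tool frame: the origin (TCP) lies where the fingers leave the gripper's body, on its centre line; the fingertips stand 70 mm ahead of it and the grasp point (between the pads) lies 51 mm ahead of it (env.tip_reach is the distance from the TCP to the fingertips, in m); z points along the fingers, x is the direction in which the jaws open and shut, and the axes are right-handed (so a half turn about z gives the same grasp; the last joint's range is limited). The gripper opens to 87 mm and grips with 3 to 60 N. Pads are 19 mm wide; open, the fingers measure 117 mm over their backs; the gripper's body (75 mm by 190 mm) begins 51 mm behind the grasp point.
Start: joints at [-64.166, 18.392, -4.016, 83.108, 1.295, 78.541, -3.26], TCP at [0.275, 0.589, 0.292] pointing down, gripper open.
Joint ranges: [-163.93, 163.93], [-17.29, 119.83], [-79.2, 71.16], [3.27, 140.29], [-89.18, 269.18], [5.43, 117.66], [-154.24, 154.24]. Speed limits (degrees/s): [147.25, 147.25, 180, 180, 180, 180, 180].

INTERFACE

Orientations are given as [roll, pitch, yaw] about the fixed x, y, z axes, in that order (R = Rz(yaw) Ry(pitch) Rx(roll)).
In Python, from cell import env, optics, order gives the robot as it stands.
- The arm moves only by the shell command python3 -m creep 'ROWS' [FORCE]. ROWS is JSON, a list of rows, each a list of 7 numbers: the shift along the tool's x, y, z in cm, then the turn, a rotation vector about the tool's x, y, z in rad, then the opening, from 0 (shut) to 1 (fully open). A call has 1 to 20 rows; each row shifts and turns the pose as measured when the row begins, along the tool's axes as they then stand; what a row does not reach is not made up. A row lasts 1/10 s, in which the tool goes at most 50 mm and 8.59 degrees, less where a joint would pass 70% of its speed; a pose out of reach is approached as far as the arm can. A call with a gripper value outside its range is refused whole. The fingers move at their own pace and stop on an object; FORCE is the grip in N (left out, the last holds). Time passes only in rows, so rows that do not move let the fingers close. It gives the time, the measured TCP pose, the force and the opening at its end, in the units of the state.
- env.get_obs(): the state, without advancing time (a new reading comes with each control period).
- optics.read_camera(name): name is "scene" or "top" or "wrist"; returns a dict with "frame" (400x640x3 uint8, blue, green, red), "z_map" (400x640 float32, m along the optical axis (not along the pixel's ray), 0 where there is no reading), "fx", "fy", "cx", "cy" (pixels), "R" (3x3) and "t" (3): a world point X has camera coordinates R X + t; the wrist camera has in their place "hand_eye" (4x4, takes a point from camera to tool coordinates, whose origin is the TCP and whose axes are the tool frame's). Camera axes: x right, y down, z forward; pixel columns grow to the right and rows downward; lengths in m; the calibration is good to about 2 mm. A picture is of the moment at which its call begins: read the wrist's pose just before it.
- order.sign_off(): hands the job in, once; it reports no verdict.
The state is a dict: "time_s": time; "qpos": joint angles; "joint_velocities": joint speeds; "effort": joint torques, N m; "tool_pos": TCP position; "tool_rot": TCP orientation; "force": force on the tool from outside, world axes, zero at the start; "wrist_torque": the same for the moment, N m; "grip_width": finger opening in m.
Only numpy, scipy, OpenCV 4.12 (cv2) and the standard library are available. Lean on these libraries where they do the work, as an engineer would, in place of code of your own. Each camera call takes 0.05 s, during which the arm holds its last target. There are 200 camera calls.

## Working session

There is one attempt and no reset: what is moved stays moved. The work goes in short steps, Python scripts to look and compute and a shell command to move; the robot and the scene stay as the last step left them, time stands still between calls to the robot, and variables do not carry over. Pictures are saved under pics/ and viewed, on a budget of 10 in all, crops included, one or two more only if the job needs it, and the job is handed in when it is done.

```bash
ls; mkdir -p pics; python3 - <<'E'
from cell import env, optics
import cv2, numpy as np
o=env.get_obs(); print({k:np.round(o[k],4) for k in ('time_s','tool_pos','tool_rot','force','grip_width')})
for n in ('top','scene'):
    c=optics.read_camera(n); np.savez(f'{n}.npz',**c); cv2.imwrite(f'pics/{n}0.png',c['frame'])
    print(n,c['R'].round(3).tolist(),c['t'])
E
```

```text
pics
{'time_s': np.float64(0.0), 'tool_pos': array([0.2748, 0.5886, 0.2911]), 'tool_rot': array([1.799936e+02, 1.119000e-01, 6.497560e+01]), 'force': array([ 0.3949,  0.3218, -0.3374]), 'grip_width': np.float64(0.087)}
top [[0.014, -1.0, -0.011], [-0.993, -0.012, -0.117], [0.117, 0.013, -0.993]] [0.01222776 0.56298552 1.33308477]
scene [[-0.206, 0.978, 0.019], [0.753, 0.171, -0.636], [-0.626, -0.116, -0.772]] [ 0.10113424 -0.37872194  1.43710481]
```

View pics/top0.png

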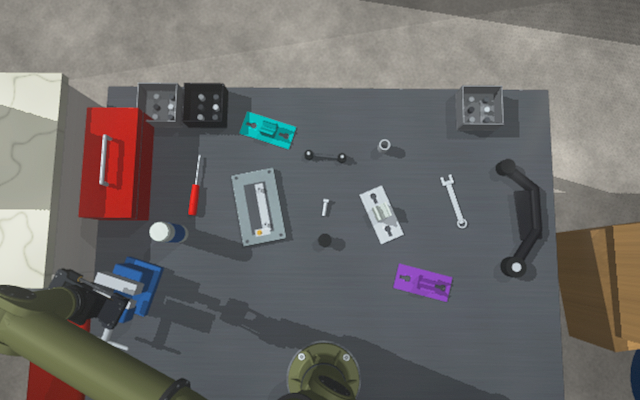

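View pics/scene0.png

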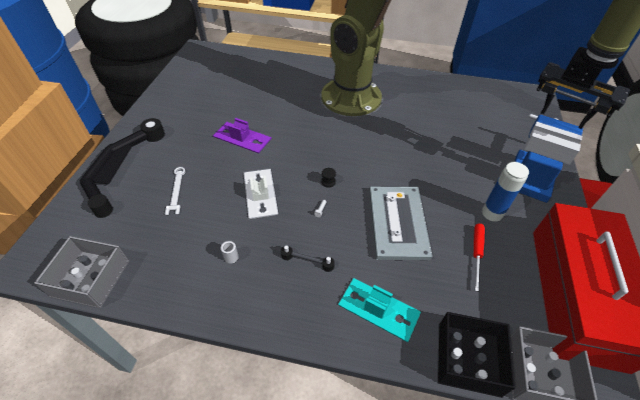

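The grey V-rest is at top (381,214) and scene (260,192). Its look-alikes are turquoise at top (268,130) and purple at top (423,282), and both are excluded by colour. The jig is at top (261,205). I'll confirm this in one enlarged crop.

```bash
python3 - <<'E'
import cv2, numpy as np
f=np.load('top.npz')['frame']
a=cv2.resize(f[160:255,225:305],None,fx=6,fy=6,interpolation=cv2.INTER_CUBIC)[:,:400] if 0 else cv2.resize(f[160:255,225:300],None,fx=5.3,fy=6,interpolation=cv2.INTER_CUBIC)
b=cv2.resize(f[175:250,345:411],None,fx=6,fy=6,interpolation=cv2.INTER_CUBIC)
H=np.zeros((570,800,3),np.uint8); H[:a.shape[0],:a.shape[1]]=a; H[:b.shape[0],402:402+b.shape[1]]=b[:,:398]
cv2.imwrite('pics/crop.png',H); print(a.shape,b.shape)
E
```

```text
(570, 398, 3) (450, 396, 3)
```

View pics/crop.png

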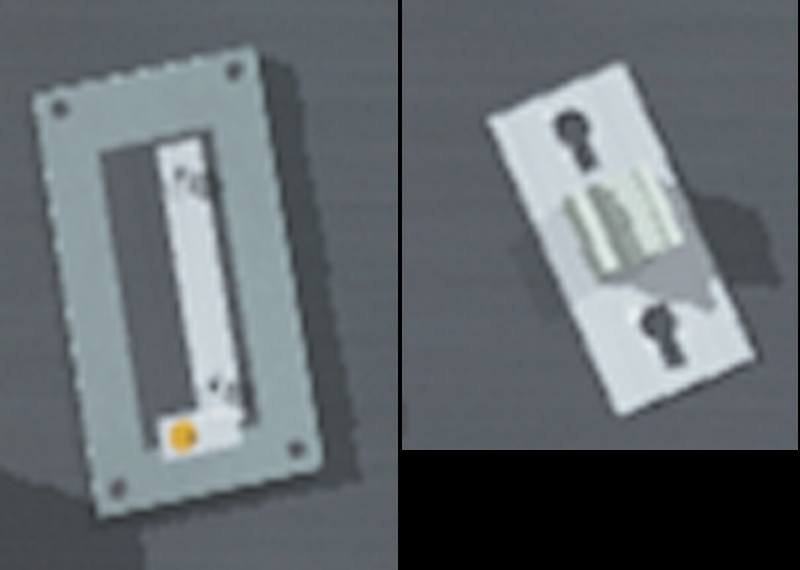

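The left crop shows the jig, with the brass pin at crop (182,435). The pin's end is the bottom one, so jig +x points up in the image. The strip runs (180,143) to (218,400). The right crop shows the grey rest with its block. The keyhole slots run down in the image, so rest +x also points up. That matches the description, and it is neither purple nor turquoise.

```bash
cat > h.py <<'E'
import numpy as np, cv2
def pix2w(c,uv,z):
    """pixels of a fixed camera -> world points on plane height z"""
    uv=np.atleast_2d(uv).astype(float); R,t=c['R'],c['t']
    d=np.c_[(uv[:,0]-c['cx'])/c['fx'],(uv[:,1]-c['cy'])/c['fy'],np.ones(len(uv))]@R
    o=-R.T@t
    return o+d*((z-o[2])/d[:,2])[:,None]
def fit(model,world):
    """2D rigid fit -> origin, yaw deg, rms"""
    m,w=np.asarray(model,float),np.asarray(world,float)[:,:2]
    mc,wc=m.mean(0),w.mean(0);U,S,V=np.linalg.svd((m-mc).T@(w-wc));R=V.T@np.diag([1,np.linalg.det(V.T@U.T)])@U.T
    r=w-(wc+(m-mc)@R.T)
    return wc-R@mc,np.degrees(np.arctan2(R[1,0],R[0,0])),np.sqrt((r**2).sum(1).mean())
E
python3 - <<'E'
from h import *
c=dict(np.load('top.npz'))
J=np.array([[35,95],[253,47],[320,468],[100,517]])/[5.3,6]+[225,160]-.4
Rr=np.array([[88,120],[223,62],[353,357],[218,415]])/6+[345,175]-.4
w=pix2w(c,J,.02); print(w.round(4).tolist()); print('jig',fit([[.1,.07],[.1,-.07],[-.135,-.07],[-.135,.07]],w))
w=pix2w(c,Rr,.005); print('rest',fit([[.08,.04],[.08,-.04],[-.095,-.04],[-.095,.04]],w))
S=np.array([[180,143],[218,400],[182,435]])/[5.3,6]+[225,160]-.4
print(pix2w(c,S,.02))
for n,uv in dict(spray=(168,232),bush=(325,240),bolt=(326,207),sleeve=(384,146),link=(326,156)).items(): print(n,pix2w(c,uv,.0)[0].round(3))
E
```

```text
[[0.6387, 0.3116, 0.02], [0.6669, 0.1774, 0.02], [0.4382, 0.1306, 0.02], [0.4103, 0.2634, 0.02]]
jig (array([0.55568054, 0.2243513 ]), np.float64(11.774549346546548), np.float64(0.0019868793500556147))
rest (array([ 0.52580213, -0.17774203]), np.float64(23.690251142620497), np.float64(0.00041643852737588427))
[[0.61330471 0.22106284 0.02      ]
 [0.47382776 0.19361358 0.02      ]
 [0.45476382 0.21499511 0.02      ]]
spray [0.452 0.517 0.   ]
bush [0.433 0.002 0.   ]
bolt [ 0.541 -0.     0.   ]
sleeve [ 0.748 -0.191  0.   ]
link [0.711 0.002 0.   ]
```

```bash
cat >> h.py <<'E'
def go(target,yaw):
    """print what is left to target TCP (world) in tool axes (cm) and turn about tool z (rad)"""
    from cell import env
    from scipy.spatial.transform import Rotation as Ro
    o=env.get_obs(); R=Ro.from_euler('xyz',o['tool_rot'],degrees=True)
    G=Ro.from_euler('xyz',[180,0,yaw],degrees=True)
    print('t',o['time_s'].round(2),'pos',o['tool_pos'].round(4),'rot',o['tool_rot'].round(2),'F',o['force'].round(2),'w',o['grip_width'].round(4))
    print('shift cm',(R.inv().apply(np.array(target)-o['tool_pos'])*100).round(2),'after turn',(G.inv().apply(np.array(target)-o['tool_pos'])*100).round(2),'turn rad',(R.inv()*G).as_rotvec().round(3),'q',np.round(o['qpos'],1))
E
python3 - <<'E'
from h import *
from cell import optics
c=optics.read_camera('wrist'); print(c['hand_eye'].round(3),c['fx'],c['cx'],c['cy'])
go([.525,.21,.32],-78.2); go([.526,-.178,.25],-66.3)
E
```

```text
[[ 1.     0.001  0.     0.001]
 [-0.001  0.954  0.299 -0.082]
 [-0.    -0.299  0.954 -0.093]
 [ 0.     0.     0.     1.   ]] 295.87408118440385 315.96955410497134 200.1157590776477Traceback (most recent call last):
  File "<stdin>", line 4, in <module>
  File "h.py", line 20, in go
    print('t',o['time_s'].round(2),'pos',o['tool_pos'].round(4),'rot',o['tool_rot'].round(2),'F',o['force'].round(2),'w',o['grip_width'].round(4))
              ^^^^^^^^^^^^^^^^^
AttributeError: 'float' object has no attribute 'round'
```

```bash
sed -i "s/o\['time_s'\].round(2)/round(float(o['time_s']),2)/; s/o\['grip_width'\].round(4)/round(float(o['grip_width']),4)/" h.py
python3 - <<'E'
from h import *
go([.56,.22,.25],-78.2)
E
```

```text
t 0.15 pos [0.2749 0.5887 0.2914] rot [1.800e+02 8.000e-02 6.497e+01] F [0.06 0.08 0.03] w 0.0873
shift cm [-21.34  41.43   4.18] after turn [ 41.92 -20.37   4.14] turn rad [2.000e-03 1.000e-03 2.499e+00] q [-64.2  18.4  -4.   83.2   1.3  78.5  -3.3]
```

```bash
python3 -m creep '[[-1.94,3.77,0,0,0,0,1],[-1.94,3.77,0,0,0,0,1],[-1.94,3.77,0,0,0,0,1],[-1.94,3.77,0,0,0,0,1],[-1.94,3.77,0,0,0,0,1],[-1.94,3.77,0,0,0,0,1],[-1.94,3.77,0,0,0,0,1],[-1.94,3.77,0,0,0,0,1],[-1.94,3.77,0,0,0,0,1],[-1.94,3.77,0,0,0,0,1],[-1.94,3.77,0,0,0,0,1],[0,0,0,0,0,0.149,1],[0,0,0,0,0,0.149,1],[0,0,0,0,0,0.149,1],[0,0,0,0,0,0.149,1],[0,0,0,0,0,0.149,1],[0,0,0,0,0,0.149,1],[0,0,0,0,0,0.149,1],[0,0,0,0,0,0.149,1],[0,0,0,0,0,0.149,1]]'
python3 - <<'E'
from h import *
go([.56,.22,.25],-78.2)
E
```

```text
time_s: 2.15
tool_pos: [0.5687, 0.202, 0.2821]
tool_rot: [179.4, 0.5, -11.7]
force: [0.2, 0.8, 0.2]
grip_width: 0.087
t 2.15 pos [0.5687 0.202  0.2821] rot [179.39   0.55 -11.66] F [0.21 0.79 0.16] w 0.087
shift cm [-1.19 -1.62  3.21] after turn [-1.94  0.49  3.21] turn rad [0.015 0.002 1.161] q [-39.9  13.8  21.1  91.1  -4.8  76.8 -29.9]
```

```bash
python3 -m creep '[[0,0,0,0.008,0,0.149,1],[0,0,0,0.007,0,0.149,1],[0,0,0,0,0,0.149,1],[0,0,0,0,0,0.149,1],[0,0,0,0,0,0.149,1],[0,0,0,0,0,0.149,1],[0,0,0,0,0,0.149,1],[-1,0.2,1.5,0,0,0.118,1],[-1,0.2,1.5,0,0,0,1],[0,0,0,0,0,0,1],[0,0,0,0,0,0,1]]'
cat >> h.py <<'E'
def shot(n):
    from cell import env,optics
    from scipy.spatial.transform import Rotation as Ro
    o=env.get_obs(); c=optics.read_camera('wrist'); T=np.eye(4)
    T[:3,:3]=Ro.from_euler('xyz',o['tool_rot'],degrees=True).as_matrix();T[:3,3]=o['tool_pos']
    W=T@c['hand_eye']; c['R']=W[:3,:3].T; c['t']=-c['R']@W[:3,3]
    np.savez(n+'.npz',**c); cv2.imwrite(f'pics/{n}.png',c['frame'])
    return c
E
python3 - <<'E'
from h import *
go([.56,.22,.25],-78.2)
c=shot('w1')
E
```

```text
time_s: 3.25
tool_pos: [0.5572, 0.2209, 0.2475]
tool_rot: [179.4, 0.3, -78.6]
force: [0.2, -0.1, 0.5]
grip_width: 0.087
t 3.25 pos [0.5572 0.2209 0.2475] rot [179.36   0.28 -78.63] F [ 0.21 -0.15  0.48] w 0.087
shift cm [ 0.14 -0.25 -0.25] after turn [ 0.14 -0.25 -0.25] turn rad [ 0.011  0.005 -0.008] q [-47.4  14.9  27.8  94.7  -7.6  72.9 -96.7]
```

View pics/w1.png

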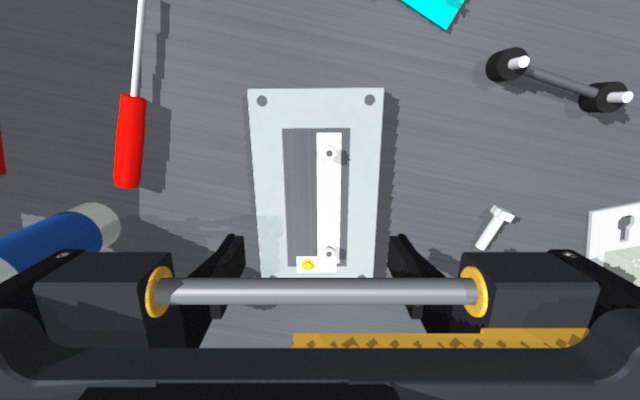

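The wrist view shows the jig's far corners at (248,88) and (384,88), screw heads at about (329,153) and (331,253), and the pin at (307,265). I'll enlarge it to read them more precisely.

```bash
python3 - <<'E'
import cv2
f=cv2.imread('pics/w1.png'); cv2.imwrite('pics/w1c.png',cv2.resize(f[82:282,236:396],None,fx=3,fy=3,interpolation=cv2.INTER_NEAREST))
E
```

```text
(no output)
```

View pics/w1c.png

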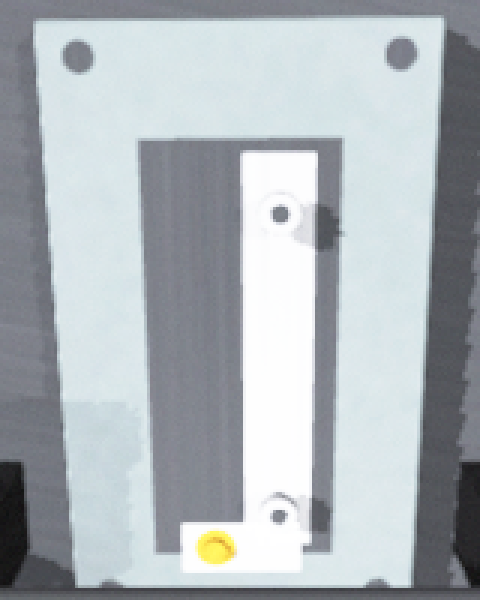

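```bash
python3 - <<'E'
from h import *
c=dict(np.load('w1.npz'))
P=lambda a,z:pix2w(c,np.array(a)/3+[236,82]-.3,z)
s=P([[280,214],[279,516]],.0345); co=P([[34,18],[444,17],[413,580],[76,580]],.02); pin=P([[216,547]],.024)
print(s,co,pin)
d=s[0]-s[1]; print('screw dist',np.hypot(*d[:2]),'yaw',np.degrees(np.arctan2(d[1],d[0])))
for a,b in((3,0),(2,1)):
    e=co[b]-co[a]; print('side yaw',np.degrees(np.arctan2(e[1],e[0])))
e=co[0]-co[1];print('end yaw',np.degrees(np.arctan2(-e[0],e[1])),np.hypot(*e[:2]))
y=np.radians(np.degrees(np.arctan2(d[1],d[0])));ux=np.array([np.cos(y),np.sin(y)]);uy=np.array([-ux[1],ux[0]])
o=(s[0]+s[1])[:2]/2+.022*ux   # rest origin at home jig x=0 (mid = -22mm)
print('home on screw line',o,'entry',o-.022*ux,'corners in that frame',(co[:,:2]-o)@np.c_[ux,uy],'pin',(pin[:,:2]-o)@np.c_[ux,uy])
# depth check
for px in((329,110),(329,153),(300,120)): print(px,c['z_map'][px[1],px[0]])
E
```

```text
[[0.59494392 0.21670095 0.0345    ]
 [0.48124195 0.19248624 0.0345    ]] [[0.64095057 0.31107393 0.02      ]
 [0.66860439 0.17562592 0.02      ]
 [0.45588091 0.12986882 0.02      ]
 [0.4277836  0.26639396 0.02      ]] [[0.45698427 0.21284404 0.024     ]]
screw dist 0.1162518429541744 yaw 12.022472503455598
side yaw 11.837871507275073
side yaw 12.139429410615113
end yaw 11.539238755354196 0.13824216605459608
home on screw line [0.55961038 0.20917609] entry [0.53809293 0.20459359] corners in that frame [[ 0.10078091  0.08272003]
 [ 0.09961499 -0.05551722]
 [-0.1179736  -0.05596138]
 [-0.11701708  0.08342175]] pin [[-0.09961109  0.02496403]]
(329, 110) 0.30658075
(329, 153) 0.30452856
(300, 120) 0.30770656
```

The screw spacing comes out at 116.25 mm against 116 nominal, and the pin and corners also agree. So the screws are off by about -13.6 mm, and the entry is at (0.538, 0.2046) with yaw 12.0°. Next is the rest.

```bash
python3 - <<'E'
from h import *
go([.55,-.17,.25],-66.3)
E
```

```text
t 3.3 pos [0.557  0.2211 0.2474] rot [179.33   0.3  -78.64] F [-0.99 -0.22 -0.44] w 0.0868
shift cm [38.21  8.4  -0.36] after turn [35.53 16.36 -0.26] turn rad [ 0.011  0.006 -0.215] q [-47.4  14.9  27.8  94.7  -7.6  72.9 -96.7]
```

```bash
python3 -m creep '[[3.82,0.84,-0.04,0.011,0.006,0,1],[3.82,0.84,-0.04,0,0,0,1],[3.82,0.84,-0.04,0,0,0,1],[3.82,0.84,-0.04,0,0,0,1],[3.82,0.84,-0.04,0,0,0,1],[3.82,0.84,-0.04,0,0,0,1],[3.82,0.84,-0.04,0,0,0,1],[3.82,0.84,-0.04,0,0,0,1],[3.82,0.84,-0.04,0,0,0,1],[3.82,0.84,-0.04,0,0,0,1],[0,0,0,0,0,-0.11,1],[0,0,0,0,0,-0.105,1],[0,0,0,0,0,0,1],[0,0,0,0,0,0,1]]'
python3 - <<'E'
from h import *
go([.55,-.17,.25],-66.3)
c=shot('w2')
cv2.imwrite('pics/w2c.png',cv2.resize(c['frame'][60:290,200:460],None,fx=2.5,fy=2.5,interpolation=cv2.INTER_NEAREST))
E
```

```text
time_s: 4.7
tool_pos: [0.5551, -0.1929, 0.2611]
tool_rot: [-179.2, -0.6, -65.4]
force: [0.1, 0.2, -1.1]
grip_width: 0.0871
t 4.7 pos [ 0.5551 -0.1929  0.2611] rot [-179.18   -0.57  -65.36] F [ 0.1   0.23 -1.05] w 0.0871
shift cm [-2.31 -0.48  1.09] after turn [-2.3  -0.46  1.11] turn rad [-0.014 -0.01   0.017] q [-18.7  13.1  41.   96.9  -9.2  72.4 -41.1]
```

View pics/w2c.png

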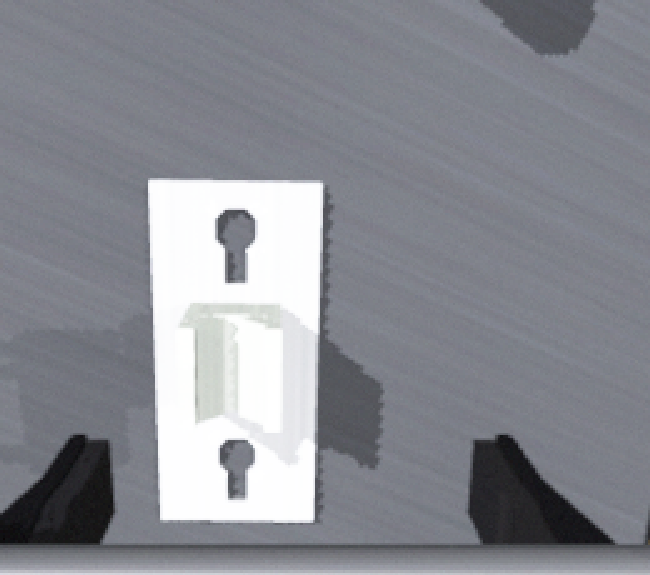

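The grey rest fits its description: a plain steel foot with the block, and both slots running down in the image, which is rest -x. The foot's crop corners are (148,180), (324,183), (314,522) and (160,521).

```bash
python3 - <<'E'
from h import *
c=dict(np.load('w2.npz'))
P=lambda a,z:pix2w(c,np.array(a)/2.5+[200,60]-.3,z)
w=P([[148,180],[324,183],[314,522],[160,521]],.005)
o,y,r=fit([[.08,.04],[.08,-.04],[-.095,-.04],[-.095,.04]],w); print(o,y,r)
h=P([[236,230],[238,455]],.005); a=np.radians(y); print('holes in rest',(h[:,:2]-o)@np.array([[np.cos(a),-np.sin(a)],[np.sin(a),np.cos(a)]]))
go([*o,.12],y-90)
E
```

```text
[ 0.52570505 -0.17908594] 23.686465908118972 0.0010542988396634824
holes in rest [[ 5.83684113e-02  9.05761110e-05]
 [-5.71985536e-02 -5.32021793e-04]]
t 4.75 pos [ 0.5551 -0.1929  0.2611] rot [-179.18   -0.58  -65.34] F [ 0.13  0.17 -0.51] w 0.0872
shift cm [-2.63  2.29 14.05] after turn [-2.45  2.13 14.11] turn rad [-0.014 -0.01   0.017] q [-18.7  13.1  41.   96.9  -9.2  72.4 -41.1]
```

```bash
python3 -m creep '[[0,0,0,-0.014,-0.01,0.017,1],[-1.22,1.06,3.5,0,0,0,1],[-1.22,1.06,3.5,0,0,0,1],[0,0,3.5,0,0,0,1],[0,0,3,0,0,0,1],[0,0,0,0,0,0,1],[0,0,0,0,0,0,1]]'
python3 - <<'E'
from h import *
go([.5257,-.1791,.079],-66.3)
E
```

```text
time_s: 5.45
tool_pos: [0.5285, -0.1751, 0.1247]
tool_rot: [-179.9, 0.0, -66.6]
force: [-0.1, 0.2, 1.4]
grip_width: 0.0869
t 5.45 pos [ 0.5285 -0.1751  0.1247] rot [-1.7989e+02  1.0000e-02 -6.6560e+01] F [-0.13  0.17  1.44] w 0.0869
shift cm [0.25 0.43 4.56] after turn [0.25 0.42 4.57] turn rad [-0.002  0.    -0.005] q [-18.1  18.2  39.1 108.5 -13.5  57.9 -39.7]
```

```bash
python3 -m creep '[[0.25,0.43,2,-0.002,0,-0.005,1],[0,0,1.5,0,0,0,1],[0,0,0.5,0,0,0,1],[0,0,0,0,0,0,1],[0,0,0,0,0,0,1]]'
python3 - <<'E'
from h import *
go([.5257,-.1791,.079],-66.3)
E
```

```text
time_s: 5.95
tool_pos: [0.5313, -0.1793, 0.0899]
tool_rot: [-179.5, -0.3, -66.3]
force: [0.1, -0.4, 0.1]
grip_width: 0.087
t 5.95 pos [ 0.5313 -0.1793  0.0899] rot [-179.5    -0.27  -66.26] F [ 0.05 -0.36  0.12] w 0.087
shift cm [-0.25  0.51  1.08] after turn [-0.24  0.5   1.09] turn rad [-0.009 -0.005  0.001] q [-16.4  21.3  37.9 109.6 -16.2  53.8 -37.1]
```

```bash
python3 -m creep '[[-0.25,0.51,0.4,-0.009,-0.005,0,1],[0,0.1,0.5,0,0,0,1],[0,0,0.2,0,0,0,1],[0,0,0,0,0,0,1],[0,0,0,0,0,0,1]]'
python3 - <<'E'
from h import *
go([.5257,-.1791,.079],-66.3)
E
```

```text
time_s: 6.45
tool_pos: [0.5253, -0.1796, 0.0798]
tool_rot: [-179.9, -0.0, -66.3]
force: [-0.7, -0.5, -0.7]
grip_width: 0.0869
t 6.45 pos [ 0.5253 -0.1796  0.0798] rot [-1.7991e+02 -2.0000e-02 -6.6260e+01] F [-0.69 -0.47 -0.67] w 0.0869
shift cm [-0.03 -0.06  0.08] after turn [-0.03 -0.06  0.08] turn rad [-0.002 -0.     0.001] q [-16.1  21.8  37.7 110.4 -16.5  53.1 -36.6]
```

```bash
python3 -m creep '[[0,0,0,0,0,0,0.3],[0,0,0,0,0,0,0.3],[0,0,0,0,0,0,0.3],[0,0,0,0,0,0,0.3],[0,0,0,0,0,0,0.3],[0,0,0,0,0,0,0.3],[0,0,0,0,0,0,0.3],[0,0,0,0,0,0,0.3]]' 40
python3 - <<'E'
from h import *
go([.5257,-.1791,.079],-66.3)
E
```

```text
time_s: 7.25
tool_pos: [0.5256, -0.1796, 0.0801]
tool_rot: [-179.9, -0.0, -66.3]
force: [-0.2, 0.3, 0.3]
grip_width: 0.0438
t 7.25 pos [ 0.5256 -0.1796  0.0801] rot [-1.7987e+02 -4.0000e-02 -6.6260e+01] F [-0.2   0.33  0.33] w 0.0438
shift cm [-0.04 -0.03  0.11] after turn [-0.04 -0.03  0.11] turn rad [-0.002 -0.001  0.001] q [-16.1  21.8  37.7 110.4 -16.5  53.1 -36.6]
```

```bash
python3 -m creep '[[0,0,-1,0,0,0,0.3],[0,0,-2,0,0,0,0.3],[0,0,-3,0,0,0,0.3],[0,0,-3,0,0,0,0.3],[0,0,-2,0,0,0,0.3],[0,0,0,0,0,0,0.3],[0,0,0,0,0,0,0.3]]'
python3 - <<'E'
from h import *
go([.538,.2046,.18],-78)
E
```

```text
time_s: 7.95
tool_pos: [0.5197, -0.1781, 0.1896]
tool_rot: [179.4, 0.4, -66.3]
force: [-1.0, -0.1, -5.8]
grip_width: 0.0442
t 7.95 pos [ 0.5197 -0.1781  0.1896] rot [179.42   0.42 -66.32] F [-0.99 -0.13 -5.78] w 0.0442
shift cm [-34.3  -17.06   1.04] after turn [-37.05  -9.75   0.96] turn rad [0.011 0.006 0.204] q [-20.   12.9  40.9 105.7  -9.1  65.5 -42.3]
```

```bash
python3 -m creep '[[-2,-1,0,0.011,0.006,0,0.3],[-3.5,-1.75,0,0,0,0,0.3],[-3.5,-1.75,0,0,0,0,0.3],[-3.5,-1.75,0,0,0,0,0.3],[-3.5,-1.75,0,0,0,0,0.3],[-3.5,-1.75,0,0,0,0,0.3],[-3.5,-1.75,0,0,0,0,0.3],[-3.5,-1.75,0,0,0,0,0.3],[-3.5,-1.75,0,0,0,0,0.3],[-3,-1.5,0,0,0,0.07,0.3],[0,0,0,0,0,0.07,0.3],[0,0,0,0,0,0.06,0.3],[0,0,0,0,0,0,0.3],[0,0,0,0,0,0,0.3]]'
python3 - <<'E'
from h import *
go([.538,.2046,.15],-78)
E
```

```text
time_s: 9.35
tool_pos: [0.5242, 0.2016, 0.1611]
tool_rot: [177.7, -0.4, -78.3]
force: [-0.4, 0.4, -5.3]
grip_width: 0.0438
t 9.35 pos [0.5242 0.2016 0.1611] rot [177.67  -0.38 -78.35] F [-0.42  0.4  -5.25] w 0.0438
shift cm [-0.02 -1.46  1.05] after turn [-0.01 -1.41  1.11] turn rad [ 0.041 -0.006 -0.006] q [-47.8  16.   28.  104.   -8.2  64.4 -95.2]
```

```bash
python3 -m creep '[[0,-1.4,0.5,0.041,-0.006,0.006,0.3],[0,0,0.5,0,0,0,0.3],[0,0,0,0,0,0,0.3],[0,0,0,0,0,0,0.3]]'
python3 - <<'E'
from h import *
go([.538,.2046,.125],-78)
E
```

```text
time_s: 9.75
tool_pos: [0.5359, 0.2015, 0.1474]
tool_rot: [179.6, -0.2, -78.7]
force: [0.4, 0.2, -5.0]
grip_width: 0.0435
t 9.75 pos [0.5359 0.2015 0.1474] rot [ 1.7965e+02 -1.6000e-01 -7.8670e+01] F [ 0.45  0.24 -4.96] w 0.0435
shift cm [-0.27 -0.28  2.23] after turn [-0.26 -0.27  2.24] turn rad [ 0.006 -0.003 -0.012] q [-47.3  17.   28.  104.6  -8.9  60.9 -94.7]
```

```bash
python3 -m creep '[[-0.27,-0.28,0.8,0.006,-0.003,-0.012,0.3],[0,0,0.7,0,0,0,0.3],[0,0,0.6,0,0,0,0.3],[0,0,0,0,0,0,0.3],[0,0,0,0,0,0,0.3]]'
python3 - <<'E'
from h import *
go([.538,.2046,.125],-78)
c=shot('w3')
cv2.imwrite('pics/w3c.png',cv2.resize(c['frame'][60:290,200:460],None,fx=2.5,fy=2.5,interpolation=cv2.INTER_NEAREST))
E
```

```text
time_s: 10.25
tool_pos: [0.5375, 0.2046, 0.1243]
tool_rot: [179.9, 0.0, -77.9]
force: [0.1, 1.0, -4.8]
grip_width: 0.0441
t 10.25 pos [0.5375 0.2046 0.1243] rot [ 1.799e+02  3.000e-02 -7.789e+01] F [ 0.1   0.95 -4.83] w 0.0441
shift cm [ 0.02 -0.05 -0.07] after turn [ 0.02 -0.05 -0.07] turn rad [0.002 0.    0.002] q [-46.9  18.7  27.4 105.5 -10.   58.2 -93.3]
```

View pics/w3c.png

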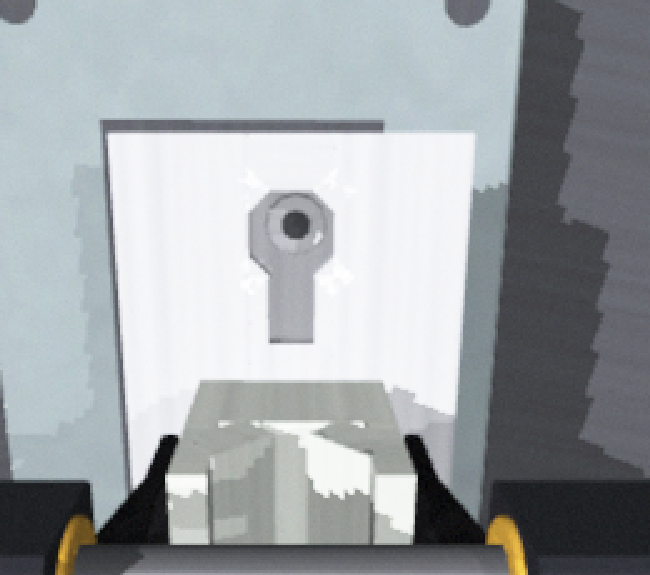

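The front head shows through the entry hole: head centre at crop (295,222), hole centre at (291,232).

```bash
python3 - <<'E'
from h import *
c=dict(np.load('w3.npz'))
P=lambda a,z:pix2w(c,np.array([a])/2.5+[200,60]-.3,z)[0]
h=P([295,222],.0345);k=P([291,232],.0492);d=h-k
print(h,k,'head ahead of hole: tool axes mm')
y=np.radians(-77.9); print(d[:2]@[np.cos(y),np.sin(y)]*1e3, d[:2]@[np.sin(y),-np.cos(y)]*1e3)
# foot edges for yaw: left/right edge and far edge
e=[P(p,.0492) for p in([107,131],[475,133],[131,480],[458,470])]
print('width',np.hypot(*(e[0]-e[1])[:2]))
for a,b in((2,0),(3,1)): v=e[b]-e[a]; print(np.degrees(np.arctan2(v[1],v[0])))
v=e[0]-e[1]; print(np.degrees(np.arctan2(-v[0],v[1])))
E
```

```text
[0.59566445 0.21693456 0.0345    ] [0.59520471 0.21782796 0.0492    ] head ahead of hole: tool axes mm
0.9699241673865697 -0.2622610221010278
width 0.08023747063961109
11.970737362070043
13.478634421689305
11.871482241371906
```

```bash
python3 -m creep '[[0.09,-0.03,0.2,0.002,0,0,0.3],[0,0,0.2,0,0,0,0.3],[0,0,0.2,0,0,0,0.3],[0,0,0,0,0,0,0.3],[0,0,0,0,0,0,0.3]]'
python3 - <<'E'
from h import *
go([.5380,.2037,.1001],-78)
E
```

```text
time_s: 10.8
tool_pos: [0.5383, 0.204, 0.1185]
tool_rot: [-179.9, 0.1, -77.9]
force: [-0.1, -0.4, -5.7]
grip_width: 0.0441
t 10.8 pos [0.5383 0.204  0.1185] rot [-1.7991e+02  5.0000e-02 -7.7880e+01] F [-0.09 -0.41 -5.69] w 0.0441
shift cm [0.02 0.04 1.84] after turn [0.02 0.04 1.84] turn rad [-0.002  0.001  0.002] q [-46.7  19.1  27.3 105.8 -10.3  57.4 -93. ]
```

```bash
python3 -m creep '[[0.02,0.04,0.2,-0.002,0,0,0.3],[0,0,0.2,0,0,0,0.3],[0,0,0.2,0,0,0,0.3],[0,0,0,0,0,0,0.3]]'
python3 - <<'E'
from h import *
go([.5380,.2037,.1001],-78)
E
```

```text
time_s: 11.2
tool_pos: [0.538, 0.2037, 0.1121]
tool_rot: [180.0, 0.1, -77.9]
force: [0.1, 0.4, -4.9]
grip_width: 0.044
t 11.2 pos [0.538  0.2037 0.1121] rot [ 1.7998e+02  6.0000e-02 -7.7880e+01] F [ 0.13  0.44 -4.91] w 0.044
shift cm [0.  0.  1.2] after turn [0.  0.  1.2] turn rad [0.    0.001 0.002] q [-46.5  19.6  27.2 106.  -10.6  56.9 -92.7]
```

```bash
python3 -m creep '[[0,0,0.2,0,0,0,0.3],[0,0,0.2,0,0,0,0.3],[0,0,0.2,0,0,0,0.3],[0,0,0.2,0,0,0,0.3],[0,0,0,0,0,0,0.3]]'
python3 - <<'E'
from h import *
go([.5380,.2037,.1001],-78)
E
```

```text
time_s: 11.7
tool_pos: [0.5381, 0.2038, 0.1034]
tool_rot: [180.0, 0.1, -77.9]
force: [-1.4, -0.4, -5.1]
grip_width: 0.0439
t 11.7 pos [0.5381 0.2038 0.1034] rot [ 1.7999e+02  6.0000e-02 -7.7880e+01] F [-1.44 -0.35 -5.13] w 0.0439
shift cm [0.01 0.01 0.33] after turn [0.01 0.01 0.33] turn rad [0.    0.001 0.002] q [-46.3  20.3  27.  106.4 -11.   55.9 -92.4]
```

```bash
python3 -m creep '[[0.01,0.01,0.15,0,0,0,0.3],[0,0,0.1,0,0,0,0.3],[0,0,0,0,0,0,0.3]]'; python3 -m creep '[[0,0,0.05,0,0,0,0.3],[0,0,0,0,0,0,0.3]]'
```

```text
time_s: 12.0
tool_pos: [0.5382, 0.2038, 0.1011]
tool_rot: [-180.0, 0.1, -77.9]
force: [0.2, -0.6, -3.9]
grip_width: 0.0438
time_s: 12.2
tool_pos: [0.5382, 0.2038, 0.1007]
tool_rot: [180.0, 0.1, -77.9]
force: [-0.3, -0.7, -3.9]
grip_width: 0.0438
```

```bash
python3 -m creep '[[0,0,0.06,0,0,0,0.3],[0,0,0,0,0,0,0.3]]'; python3 -m creep '[[0,0,0.06,0,0,0,0.3],[0,0,0,0,0,0,0.3]]'
```

```text
time_s: 12.4
tool_pos: [0.5382, 0.2038, 0.1004]
tool_rot: [180.0, 0.1, -77.9]
force: [-0.1, -0.4, -3.8]
grip_width: 0.0439
time_s: 12.6
tool_pos: [0.5382, 0.2038, 0.1004]
tool_rot: [180.0, 0.1, -77.9]
force: [0.1, 0.1, -3.9]
grip_width: 0.0438
```

```bash
python3 -m creep '[[0,0,0.1,0,0,0,0.3],[0,0,0,0,0,0,0.3]]'; python3 -m creep '[[0,0,0.1,0,0,0,0.3],[0,0,0,0,0,0,0.3]]'
```

```text
time_s: 12.8
tool_pos: [0.5383, 0.2038, 0.1004]
tool_rot: [180.0, 0.1, -77.9]
force: [-1.1, -2.0, -3.6]
grip_width: 0.0436
time_s: 13.0
tool_pos: [0.5383, 0.2038, 0.1004]
tool_rot: [180.0, 0.1, -77.9]
force: [-0.9, 0.2, -2.8]
grip_width: 0.0438
```

```bash
python3 -m creep '[[0,0,0.1,0,0,0,0.3]]'; python3 -m creep '[[0,-0.2,0.03,0,0,0,0.3],[0,-0.2,0.03,0,0,0,0.3],[0,-0.2,0.03,0,0,0,0.3]]'
python3 - <<'E'
from h import *
go([.5598,.2084,.1004],-78)
E
```

```text
time_s: 13.1
tool_pos: [0.5383, 0.2038, 0.1001]
tool_rot: [180.0, 0.2, -77.9]
force: [-7.7, -2.8, 12.5]
grip_width: 0.0437
time_s: 13.4
tool_pos: [0.5416, 0.2048, 0.1007]
tool_rot: [179.6, 0.2, -77.9]
force: [-7.5, -1.7, 8.1]
grip_width: 0.0437
t 13.4 pos [0.5416 0.2048 0.1007] rot [179.56   0.24 -77.89] F [-7.49 -1.7   8.08] w 0.0437
shift cm [ 0.03 -1.85  0.01] after turn [ 0.03 -1.85  0.03] turn rad [0.008 0.004 0.002] q [-45.8  21.1  26.8 105.6 -11.6  56.3 -91.9]
```

```bash
python3 -m creep '[[0.01,-0.2,0,0.004,0.004,0,0.3],[0,-0.2,0,0.004,0,0,0.3],[0,-0.2,0,0,0,0,0.3],[0,-0.2,0,0,0,0,0.3]]'
python3 - <<'E'
from h import *
go([.5598,.2084,.1004],-78)
E
```

```text
time_s: 13.8
tool_pos: [0.5479, 0.2066, 0.1004]
tool_rot: [179.8, 0.1, -77.9]
force: [-5.8, -1.2, 5.1]
grip_width: 0.0439
t 13.8 pos [0.5479 0.2066 0.1004] rot [ 1.7977e+02  5.0000e-02 -7.7880e+01] F [-5.76 -1.22  5.1 ] w 0.0439
shift cm [ 0.07 -1.2  -0.  ] after turn [ 0.07 -1.2   0.  ] turn rad [0.004 0.001 0.002] q [-45.7  21.8  26.8 104.8 -11.7  56.3 -91.9]
```

```bash
python3 -m creep '[[0.05,-0.2,0,0.004,0,0,0.3],[0.02,-0.2,0,0,0,0,0.3],[0.02,-0.2,0,0,0,0,0.3],[0,-0.2,0,0,0,0,0.3]]'
python3 - <<'E'
from h import *
go([.5598,.2084,.1004],-78)
E
```

```text
time_s: 14.2
tool_pos: [0.5549, 0.2077, 0.1005]
tool_rot: [179.8, 0.1, -77.9]
force: [-5.4, -0.7, 2.1]
grip_width: 0.0438
t 14.2 pos [0.5549 0.2077 0.1005] rot [ 1.7978e+02  1.0000e-01 -7.7870e+01] F [-5.43 -0.7   2.12] w 0.0438
shift cm [ 0.03 -0.49  0.01] after turn [ 0.03 -0.49  0.01] turn rad [0.004 0.002 0.002] q [-45.3  22.5  26.7 103.8 -12.1  56.6 -91.5]
```

```bash
python3 -m creep '[[0.03,-0.2,0,0.003,0,0,0.3],[0,-0.2,0,0,0,0,0.3]]';python3 -m creep '[[0,-0.15,0,0,0,0,0.3],[0,-0.15,0,0,0,0,0.3]]'
python3 - <<'E'
from h import *
go([.5598,.2084,.1004],-78)
E
```

```text
time_s: 14.4
tool_pos: [0.5589, 0.2084, 0.1003]
tool_rot: [179.9, 0.1, -77.9]
force: [-5.9, -1.4, 1.1]
grip_width: 0.0435
time_s: 14.6
tool_pos: [0.5598, 0.2086, 0.1004]
tool_rot: [179.5, 0.1, -77.9]
force: [-11.8, -2.2, 7.0]
grip_width: 0.0441
t 14.6 pos [0.5598 0.2086 0.1004] rot [ 1.7954e+02  1.1000e-01 -7.7860e+01] F [-11.81  -2.24   7.02] w 0.0441
shift cm [ 0.02  0.   -0.  ] after turn [ 0.02  0.   -0.  ] turn rad [0.008 0.002 0.003] q [-45.   23.2  26.6 103.  -12.4  57.1 -91.2]
```

The foot travelled 22 mm and the resistance rose at the stop. I'll relax, open the fingers, back off upward and look.

```bash
python3 -m creep '[[0,-0.05,0,0.005,0,0,0.3],[0,0,0,0,0,0,0.3],[0,0,0,0,0,0,0.7],[0,0,0,0,0,0,1],[0,0,0,0,0,0,1],[0,0,0,0,0,0,1],[0,0,0,0,0,0,1],[0,0,0,0,0,0,1]]'
python3 -m creep '[[0,0,-1,0,0,0,1],[0,0,-3,0,0,0,1],[0,0,-4,0,0,0,1],[0,0,-4,0,0,0,1],[0,-1,-3,0,0,0,1],[0,0,0,0,0,0,1],[0,0,0,0,0,0,1]]'
python3 - <<'E'
from h import *
go([.57,.2084,.25],-78)
c=shot('w4')
cv2.imwrite('pics/w4c.png',cv2.resize(c['frame'][80:290,220:420],None,fx=2.8,fy=2.8,interpolation=cv2.INTER_NEAREST))
E
```

```text
time_s: 15.4
tool_pos: [0.5642, 0.2093, 0.1019]
tool_rot: [-179.7, 0.1, -77.9]
force: [0.1, 0.3, 0.1]
grip_width: 0.0827
time_s: 16.1
tool_pos: [0.573, 0.2102, 0.2608]
tool_rot: [-179.7, 0.1, -77.9]
force: [-0.2, -0.3, -0.9]
grip_width: 0.0873
t 16.1 pos [0.573  0.2102 0.2608] rot [-1.7967e+02  1.0000e-01 -7.7920e+01] F [-0.23 -0.28 -0.89] w 0.0873
shift cm [0.12 0.34 1.07] after turn [0.12 0.34 1.08] turn rad [-0.006  0.002  0.001] q [-46.8  15.2  29.   92.8  -7.7  73.5 -94.5]
```

View pics/w4c.png

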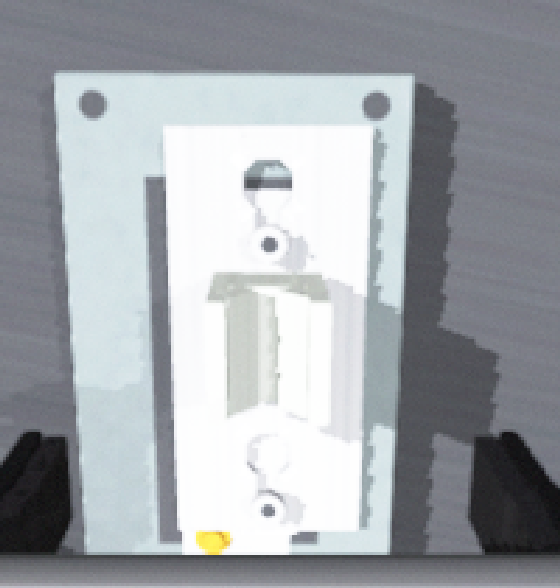

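The rest is seated, with the heads at the slot ends at (268,245) and (267,511). The brass pin shows just behind the foot at (212,541). I'll check the numbers.

```bash
python3 - <<'E'
from h import *
c=dict(np.load('w4.npz'))
P=lambda a,z:pix2w(c,np.array(a)/2.8+[220,80]-.3,z)
o,y,r=fit([[.08,.04],[.08,-.04],[-.095,-.04],[-.095,.04]],P([[162,125],[374,125],[359,531],[179,531]],.025)); print('rest',o,y,r)
s=P([[268,245],[267,511]],.0345); a=np.radians(y); M=np.array([[np.cos(a),-np.sin(a)],[np.sin(a),np.cos(a)]])
print('screws in rest',(s[:,:2]-o)@M,'pin',(P([[212,541]],.024)[:,:2]-o)@M)
print('jig far corners',(P([[55,73],[414,73]],.02)[:,:2]-o)@M)
# plane check of foot top & pin from depth
u=np.arange(640)[None]+np.zeros((400,1));v=np.arange(400)[:,None]+np.zeros((1,640));z=c['z_map']
X=(np.stack([(u-c['cx'])/c['fx']*z,(v-c['cy'])/c['fy']*z,z],-1)-c['t'])@c['R']
for n,(px,py) in dict(foot_front=(200,145),foot_right=(350,300),foot_rear=(195,500),jig=(110,300),pin=(212,538)).items():
    i,j=int(px/2.8+220),int(py/2.8+80); print(n,np.median(X[j-1:j+2,i-1:i+2,2]).round(4))
E
```

```text
rest [0.55944857 0.20911313] 12.237133646698014 0.0011100071506307066
screws in rest [[ 3.58441011e-02  6.82358307e-05]
 [-8.05452554e-02  7.72866624e-04]] pin [[-0.10154936  0.02575298]]
jig far corners [[ 0.10017246  0.08197502]
 [ 0.09992288 -0.0561597 ]]
foot_front 0.0261
foot_right 0.0261
foot_rear 0.0257
jig 0.0211
pin 0.0252
```

```bash
python3 -m creep '[[0,0,0,0,0,0,1],[0,0,0,0,0,0,1]]'; python3 -c "
from cell import order; print(order.sign_off())"
```

```text
time_s: 16.35
tool_pos: [0.5722, 0.2098, 0.259]
tool_rot: [-179.8, 0.1, -77.9]
force: [0.4, -0.9, -0.6]
grip_width: 0.0869
the job is handed in; nothing more can be done
None
```

The grey V-rest is mounted on the jig, released, and handed in at 16.35 s. I found the screws about 13.6 mm to the -y side. The heads passed cleanly through the entry holes, and the foot slid 22 mm to the stop. The wrist reading peaked at about 12 N down on the jig (roughly 17 N with the rest's weight) and 12 N along the slide.

- **Position:** the last image puts the shanks at rest x = +35.8 and -80.5 mm (+36 and -80 at the stop). The jig's far edge is 100 mm from the rest's origin, as it should be at home.
- **Flatness:** the foot's top reads about 5 mm above the jig all over.
- **Latch:** the pin shows just behind the foot. Its top reads about 4 mm above the jig by depth, so it is up. I could not read the joint itself.
- **Release:** the gripper is open and clear, and the wrist force is about zero.

Nothing in these checks disagreed beyond about 1 mm. I did not re-measure the bystanders; the arm and rest passed over them with clearance and I felt no contact.

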